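Set a whetstone against the stops of the sharpening board

ROBOT

A 6-joint arm with a two-finger parallel gripper is mounted at the origin on a cart in front of the work surface, level with it; the furniture and walls round the work are solid. World frame = base frame: x ahead of the robot, y to its left, z up, the work surface at z = 0. Lengths are in m, angles in rad, forces in N, time in s.
With the tool pointing down it reaches from about 0.375 to 0.975 m from the base axis. Payload 3.8 kg.
Tool frame: the origin (TCP) lies between the finger pads; the fingertips stand 11 mm ahead of it and the grasp point (between the pads) lies 8 mm behind it (arm.nose_length is the distance from the TCP to the fingertips, in m); z points along the fingers, y is the line along which they close (so a half turn about z gives the same grasp; the last joint's range is limited). The gripper opens to 88 mm and grips with 3 to 60 N. Pads are 18 mm wide; open, the fingers measure 123 mm over their backs; the gripper's body (75 mm by 187 mm) begins 45 mm behind the grasp point.
Start: joints at [-1.345, 0.264, 1.604, -0, 1.274, -0.037], TCP at [0.175, -0.652, 0.25] pointing down, gripper open.
Joint ranges: [-2.63, 2.63], [-0.94, 2.18], [0.31, 2.57], [-1.31, 4.45], [0, 2.66], [-2.55, 2.55]. Speed limits (rad/s): [2.57, 2.57, 3.14, 3.14, 3.14, 3.14].

INTERFACE

Orientations are given as a rotation vector (axis times angle).
In Python, from cell import arm, optics, hand_in, masks_of gives the robot as it stands.
- The arm moves only by the tool servo_tool, never from a script. Its argument "increments" is a list of rows, each an object of numbers: "gripper": the finger opening in cm, from 0 to 8.81; "dx", "dy", "dz": the shift along the tool's x, y, z in cm; "spin": the turn about the tool's z in degrees. A call has 1 to 5 rows; each row is the pose to reach, as a shift and turn from the pose commanded when the call began, along the tool's axes at that moment; what a row does not reach only later rows make up. A row lasts 1/10 s, in which the tool goes at most 50 mm and 8.59 degrees, less where a joint would pass 70% of its speed; a pose out of reach is approached as far as the arm can. A call with a gripper value outside its range is refused whole. The fingers move at their own pace and stop on an object; the grip force is fixed at half the most. Time passes only in rows, so rows that repeat a pose let the fingers close. It gives the time, the measured TCP pose, the force, the opening and the grip force at its end, in the units of the state.
- arm.get_state(): the state, without advancing time (a new reading comes with each control period).
- optics.snapshot(name): name is "scene" or "top" or "wrist"; returns (picture, depth): 384x512x3 uint8, red, green, blue; 384x512 float32, m along the optical axis (not along the pixel's ray), 0 where there is no reading.
- optics.calibration(name): a dict with "fx", "fy", "cx", "cy" (pixels), "rvec" (rotation vector, rad) and "tvec" (3), from world to camera coordinates, as OpenCV has them. Camera axes: x right, y down, z forward; pixel columns grow to the right and rows downward; lengths in m; the calibration is good to about 2 mm. A picture is of the moment at which its call begins: read the wrist's pose just before it. calibration takes no time and is no camera call; for the wrist camera it gives the pose at the moment of the call.
- hand_in(): hands the job in; it is judged then, once.
Trained networks look in the newest picture that a camera, given by its name, has taken for a name from the list of things; names that differ only in an ending like _2 or _b are one class to them, and where a whole thing is asked for, a point or a joint stands for the part that bears it (a point fixed in the world has none). Each returns a list of dicts, best first, with "score" (0 to 1); they miss things now and then, are a little off and sometimes report something else, mostly with a low value. They report only what shows in the picture. A call takes as long as a camera call. They do not tell look-alikes from the thing itself.
- masks_of(target, camera): "region" (384x512 bool, what is visible of it) and "pixel" ([row, column] in pixels, amid what is visible of it).
The state is a dict: "time_s": time; "q": joint angles; "qvel": joint speeds; "tau": joint torques, N m; "tcp_pos": TCP position; "orientation": TCP orientation; "wrist_force": force on the tool from outside, world axes, zero at the start; "torque": the same for the moment, N m; "grip_width": finger opening in m; "grip_force": force on a finger pad.
Only numpy, scipy, OpenCV 4.12 (cv2) and the standard library are available. Lean on these libraries where they do the work, as an engineer would, in place of code of your own. Each camera call takes 0.05 s, during which the arm holds its last target. There are 200 camera calls.

TASK

Get the red-brown whetstone ready for sharpening: slide it on the board, without picking it up, until its long side lies flush against the far steel rail and its inner end is against the steel stop in the middle. Leave the grey whetstone where it lies.

Things in the scene. Friction and masses are not known exactly. Their poses are not given: they have to be found in the camera images.
- board: Fixed beech board, 200 (x) x 480 (y) x 12 mm; origin: centre of its underside on the worktop, z up, x away from the robot (yaw within 0.25 rad). Steel bars on it, 14 mm high, form a T: the far rail, 12 thick, along y, near face at x = +70 mm; the middle stop, 16 thick, from x = -70 to +70 mm, faces at y = +8 and -8 mm. One stone lies each side of the middle stop.
- red_stone: Loose whetstone, red-brown top, cream base, 56 (x) x 150 (y) x 26 mm, 0.3 to 0.5 kg, origin: centre of underside, y lengthwise. Flat on the board left or right of the stop, askew up to 0.2 rad, 30 to 60 mm from home on each axis. Home: origin at board x = +42, y = +83 (left) or -83 mm (right). Slides at a few N; pressed at mid length it turns flush with the rail.
- grey_stone: The other whetstone, dark grey top, cream base, same size and frame, lying loose in the same manner on the other side of the middle stop. To be left alone.
There are look-alikes about, which are no part of the job. Leave any blue or turquoise look-alike of the red_stone alone.

How it is judged:
At the end, for the whole second after the job is handed in: The red-brown stone lies flat and at rest on the board, its origin within 10 mm along each board axis of its home position against rail and middle stop, its long axis within 10 degrees of the rail (x of red_stone in the frame of board between 0.032 and 0.052 m and (y of red_stone in the frame of board between 0.073 and 0.093 m or y of red_stone in the frame of board between -0.093 and -0.073 m) and angle between the y axis of red_stone and the y axis of board, either way round below 0.175 rad and angle between red_stone's own z axis and vertical below 0.1 rad and height (world z) of red_stone below 0.02 m and linear speed of red_stone below 0.01 m/s); the robot touches nothing.
It fails at once if the red-brown stone is lifted more than about 25 mm off the board (height (world z) of red_stone above 0.037 m).
It fails at once if the grey stone is moved more than 15 mm (distance of grey_stone from where it was at the start of the episode above 0.015 m).
It also fails if it takes over 38 s, if anything falls off the work surface, if the arm or the gripper's body presses on something with over 40 N, if the wrist force passes 120 N, or if a joint passes its speed limit or range.

## Working session

There is one attempt and no reset: what is moved stays moved. The work goes in short steps, Python scripts to look and compute and a tool call to move; the robot and the scene stay as the last step left them, time stands still between calls to the robot, and variables do not carry over. Pictures are saved under pics/ and viewed, at most 10 in all, crops included, and the job is handed in when it is done.

Besides the shell and the picture viewer there is one more tool, called after ">>>" in YAML: its name, and indented under it one key for each argument. servo_tool: Moves the arm, as the interface text tells. Its arguments: {"type":"object","properties":{"increments":{"type":"array","items":{"type":"object","properties":{"gripper":{"type":"number"},"dx":{"type":"number"},"dy":{"type":"number"},"dz":{"type":"number"},"spin":{"type":"number"}}}}},"required":["increments"]}

```bash
mkdir -p pics
cat > h.py <<'E'
import numpy as np, cv2
from cell import arm, optics, hand_in, masks_of
def pts(name, depth, region):
    c=optics.calibration(name); R=cv2.Rodrigues(np.array(c["rvec"],float))[0]; t=np.array(c["tvec"],float).ravel()
    v,u=np.nonzero(region&(depth>0)); z=depth[v,u]
    P=np.c_[(u-c["cx"])/c["fx"]*z,(v-c["cy"])/c["fy"]*z,z]
    return (P-t)@R, v,u
def rect(xy):
    (c,s,a)=cv2.minAreaRect((xy*1000).astype(np.float32)); 
    b=cv2.boxPoints((c,s,a)); e=b[1]-b[0]; f=b[2]-b[1]
    l=e if np.hypot(*e)>np.hypot(*f) else f
    ang=np.degrees(np.arctan2(l[1],l[0]))%180
    return np.round(c,1),np.round(sorted(s),1),round(ang,1)
E
python3 - <<'E'
from h import *
ims=[]
for n in("top","scene"):
    p,d=optics.snapshot(n); np.savez(f"{n}.npz",p=p,d=d)
    cv2.imwrite(f"pics/{n}0.png",p[:,:,::-1])
    for t in("red_stone","grey_stone","board"):
        for m in masks_of(t,n):
            P,v,u=pts(n,d,m["region"]); 
            if len(P)<20: continue
            print(n,t,round(m["score"],2),np.round(m["pixel"]),len(P),np.round(np.median(P,0),3),p[v,u].mean(0).round(),rect(P[:,:2]))
E
```

```text
top red_stone 0.79 [198. 385.] 1204 [ 0.581 -0.389  0.025] [ 23.  56. 116.] (array([ 582.9, -390.9]), array([ 56.9, 150.1]), np.float32(84.9))
top red_stone 0.77 [153. 125.] 1144 [0.707 0.303 0.024] [15. 93. 93.] (array([710.6, 306. ]), array([ 56.5, 150.8]), np.float32(65.1))
top red_stone 0.76 [209. 298.] 1191 [ 0.546 -0.158  0.037] [109.  55.  40.] (array([ 550.8, -159.2]), array([ 61.8, 154.5]), np.float32(92.5))
top grey_stone 0.69 [233. 210.] 1315 [0.488 0.081 0.037] [62. 66. 68.] (array([491.4,  85.8]), array([ 64.3, 156.2]), np.float32(109.3))
top board 0.62 [228. 253.] 11079 [ 0.504 -0.03   0.011] [126. 105.  73.] (array([513.3, -34.6]), array([208.1, 488. ]), np.float32(102.9))
scene red_stone 0.97 [164. 318.] 469 [ 0.574 -0.381  0.024] [ 71.  93. 155.] (array([ 588.6, -409.2]), array([ 93.8, 200.2]), np.float32(102.5))
scene red_stone 0.73 [188. 281.] 663 [ 0.539 -0.143  0.036] [148.  94.  74.] (array([ 564.7, -180. ]), array([ 89.7, 204.6]), np.float32(91.7))
scene red_stone 0.61 [231. 133.] 947 [0.704 0.314 0.025] [ 72. 143. 139.] (array([728.7, 300.9]), array([103.1, 149.7]), np.float32(65.5))
scene grey_stone 0.6 [229. 243.] 816 [0.482 0.1   0.037] [100.  99.  96.] (array([505.4,  71.8]), array([ 75.7, 191.9]), np.float32(110.7))
scene board 0.75 [220. 261.] 4418 [0.48  0.017 0.012] [187. 165. 130.] (array([513.9, -33.8]), array([201.9, 486.9]), np.float32(102.8))
```

View pics/top0.png

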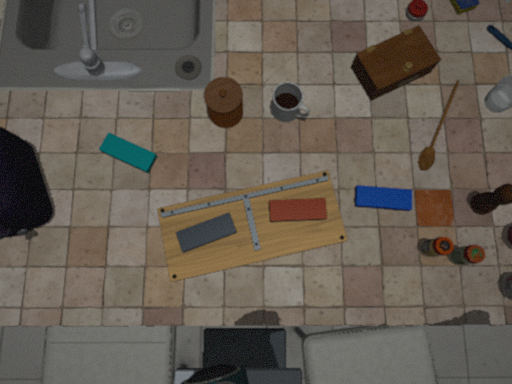

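View pics/scene0.png

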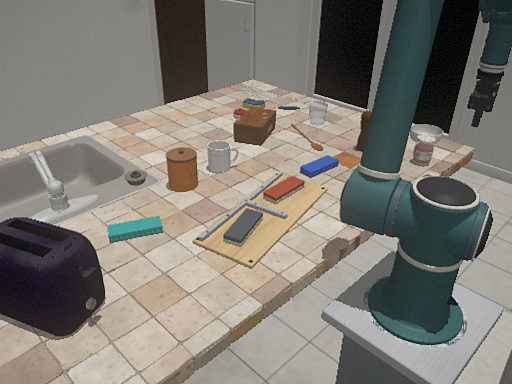

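Candidates in the top view are the red-brown stone on the board right of the stop (209,298), the blue block (198,385), the turquoise block (153,125) and an orange tile (207,434). I choose (209,298) because it is red-brown and on the board. Next I check it in a close crop and refine the numbers.

```bash
cat >> h.py <<'E'
def stone(p,d,n="top"):
    for m in masks_of("red_stone",n):
        P,v,u=pts(n,d,m["region"]); c=np.median(p[v,u],0)
        if len(P)>20 and c[0]>1.3*c[2]:
            k=P[:,2]>.034; return rect(P[k][:,:2])
E
python3 - <<'E'
from h import *
p,d=optics.snapshot("top")
print("red",stone(p,d))
m=masks_of("board","top")[0]["region"]
P,v,u=pts("top",d,np.ones_like(m)); 
s=p.astype(int); k=(v>165)&(v<285)&(u>150)&(u<350)
# steel: height ~26mm
r=k&(P[:,2]>.021)&(P[:,2]<.031); 
a=np.radians(12.9); ex=np.array([np.cos(a),np.sin(a)]); ey=np.array([-ex[1],ex[0]])
c=np.array([.5135,-.0343]); B=np.c_[(P[:,:2]-c)@ex,(P[:,:2]-c)@ey]*1000
rr=r&(B[:,0]>60)&(B[:,0]<95)&(abs(B[:,1])<245); st=r&(abs(B[:,1])<14)&(B[:,0]<60)&(B[:,0]>-80)
print("rail",rect(P[rr][:,:2]),B[rr].mean(0),"stop",rect(P[st][:,:2]),B[st].mean(0))
print("board",rect(P[k&(P[:,2]>.007)&(P[:,2]<.017)&(abs(B[:,0])<110)&(abs(B[:,1])<250)][:,:2]))
R=cv2.Rodrigues(np.array(arm.get_state()["orientation"]))[0]; print(R.round(3), arm.get_state()["tcp_pos"])
cv2.imwrite("pics/crop.png",cv2.resize(p[160:285,150:350,::-1],None,fx=4,fy=4))
E
```

```text
red (array([ 548.3, -157.2]), array([ 56.7, 148.8]), np.float32(92.0))
rail (array([582.5, -17.9]), array([ 20.2, 458.1]), np.float32(102.8)) [74.03847187  0.25579337] stop (array([508. , -35.8]), array([ 16. , 131.1]), np.float32(12.9)) [-6.37884169 -0.24654294]
board (array([512.3, -34.9]), array([199.8, 480. ]), np.float32(102.9))
[[ 0.966  0.26  -0.   ]
 [ 0.26  -0.966 -0.   ]
 [-0.     0.    -1.   ]] [ 0.1753286  -0.6518158   0.24971107]
```

View pics/crop.png

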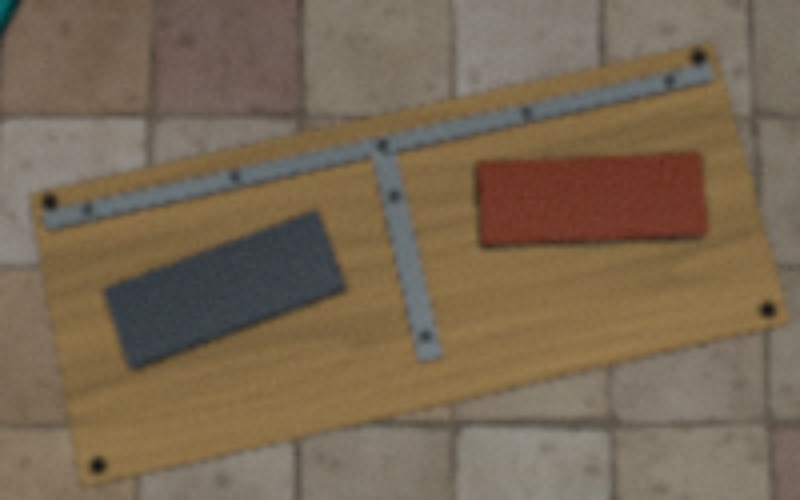

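The crop shows the red-brown stone right of the stop and the grey one left of it. In the board frame red is at about (7, -127) mm, askew by -11°. My plan is to push +x with open fingers (a two-point, aligning push), then push the outer end toward the stop.

>>> servo_tool:
  increments:
    - {"dx": 3.6,"dy": -3.3,"spin": 2.2,"gripper": 8.8}
    - {"dx": 7.2,"dy": -6.6,"spin": 2.2}
    - {"dx": 10.8,"dy": -9.9,"spin": 2.2}
    - {"dx": 14.4,"dy": -13.2,"spin": 2.2}
    - {"dx": 18,"dy": -16.5,"spin": 2.2}

```text
invalid input
```

```bash
cat >> h.py <<'E'
a=np.radians(12.9); EX=np.array([np.cos(a),np.sin(a)]); EY=np.array([-EX[1],EX[0]]); C=np.array([512.5,-34.7])
def tob(xy): return np.round([(np.array(xy)-C)@EX,(np.array(xy)-C)@EY],1)
def st():
    s=arm.get_state(); R=cv2.Rodrigues(np.array(s["orientation"]))[0]
    print(s["time_s"],"board xy",tob(np.array(s["tcp_pos"][:2])*1000),"z",s["tcp_pos"][2],"yaw",np.degrees(np.arctan2(R[1,0],R[0,0])).round(2),"F",np.round(s["wrist_force"],1),s["grip_width"])
E
python3 -c "from h import *;st()"
```

```text
0.55 board xy [-466.4 -526.3] z 0.24971107436600004 yaw 15.06 F [-0.6 -0.1  0.2] 0.08802177729941003
```

>>> servo_tool:
  increments:
    - {"dx": 3.6,"dy": -3.3,"dz": 0,"spin": 2.2,"gripper": 8.8}
    - {"dx": 7.2,"dy": -6.6,"dz": 0,"spin": 2.2,"gripper": 8.8}
    - {"dx": 10.8,"dy": -9.9,"dz": 0,"spin": 2.2,"gripper": 8.8}
    - {"dx": 14.4,"dy": -13.2,"dz": 0,"spin": 2.2,"gripper": 8.8}
    - {"dx": 18,"dy": -16.5,"dz": 0,"spin": 2.2,"gripper": 8.8}

```text
time_s: 1.05
tcp_pos: [0.307, -0.4441, 0.25]
orientation: [3.121, 0.351, 0.001]
wrist_force: [0.6, -1.0, 0.5]
grip_width: 0.0878
grip_force: 0.0
```

```bash
python3 -c "from h import *;st()"
```

```text
1.05 board xy [-291.7 -353.2] z 0.24995077483010547 yaw 12.82 F [ 0.6 -1.   0.5] 0.08783701077412662
```

>>> servo_tool:
  increments:
    - {"dx": 3.2,"dy": -3.2,"dz": 1.5,"spin": 0,"gripper": 8.8}
    - {"dx": 6.4,"dy": -6.4,"dz": 3,"spin": 0,"gripper": 8.8}
    - {"dx": 9.6,"dy": -9.6,"dz": 4.5,"spin": 0,"gripper": 8.8}
    - {"dx": 12.8,"dy": -12.8,"dz": 6,"spin": 0,"gripper": 8.8}
    - {"dx": 16,"dy": -16,"dz": 7.5,"spin": 0,"gripper": 8.8}

```text
time_s: 1.55
tcp_pos: [0.4275, -0.2526, 0.1747]
orientation: [3.121, 0.351, 0.002]
wrist_force: [1.4, -0.4, -0.2]
grip_width: 0.0879
grip_force: 0.0
```

>>> servo_tool:
  increments:
    - {"dx": 2.3,"dy": -2.2,"dz": 2,"spin": 0,"gripper": 8.8}
    - {"dx": 4.6,"dy": -4.4,"dz": 4,"spin": 0,"gripper": 8.8}
    - {"dx": 6.9,"dy": -6.6,"dz": 6,"spin": 0,"gripper": 8.8}
    - {"dx": 6.9,"dy": -6.6,"dz": 9,"spin": 0,"gripper": 8.8}
    - {"dx": 6.9,"dy": -6.6,"dz": 11,"spin": 0,"gripper": 8.8}

```text
time_s: 2.05
tcp_pos: [0.4793, -0.1731, 0.0633]
orientation: [-3.121, -0.355, 0.001]
wrist_force: [-0.4, -0.3, -0.2]
grip_width: 0.0878
grip_force: 0.0
```

Run:
```python
from h import *
st(); p,d=optics.snapshot("scene"); cv2.imwrite("pics/s1.png",p[120:300,170:400][:,:,::-1].repeat(3,0).repeat(3,1))
```

```text
2.05 board xy [ -63.3 -127.5] z 0.06333003779807506 yaw 12.99 F [-0.4 -0.3 -0.2] 0.08778769892777036
```

View pics/s1.png

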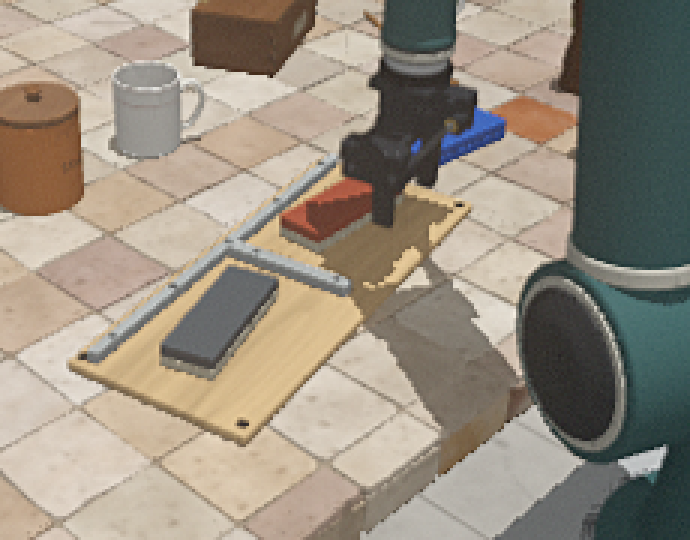

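The fingers stand in front of the red stone's near side, around (380,200) in the crop. Now I lower and push.

>>> servo_tool:
  increments:
    - {"dx": 0,"dy": 0,"dz": 2,"spin": 0,"gripper": 8.8}
    - {"dx": 0,"dy": 0,"dz": 3.2,"spin": 0,"gripper": 8.8}
    - {"dx": 0.8,"dy": 0,"dz": 3.2,"spin": 0,"gripper": 8.8}
    - {"dx": 1.6,"dy": 0,"dz": 3.2,"spin": 0,"gripper": 8.8}
    - {"dx": 2.4,"dy": 0,"dz": 3.2,"spin": 0,"gripper": 8.8}

```text
time_s: 2.6
tcp_pos: [0.5045, -0.1695, 0.034]
orientation: [3.121, 0.351, 0.003]
wrist_force: [-0.6, -1.1, 0.0]
grip_width: 0.088
grip_force: 0.5
```

>>> servo_tool:
  increments:
    - {"dx": 0.7,"dy": 0,"dz": 0,"spin": 0,"gripper": 8.8}
    - {"dx": 1.4,"dy": 0,"dz": 0,"spin": 0,"gripper": 8.8}
    - {"dx": 2.1,"dy": 0,"dz": 0,"spin": 0,"gripper": 8.8}
    - {"dx": 2.8,"dy": 0,"dz": 0,"spin": 0,"gripper": 8.8}
    - {"dx": 3.4,"dy": 0,"dz": 0,"spin": 0,"gripper": 8.8}

```text
time_s: 3.1
tcp_pos: [0.5358, -0.1613, 0.0327]
orientation: [-3.121, -0.352, 0.002]
wrist_force: [-3.5, 0.2, 3.0]
grip_width: 0.0882
grip_force: 2.0
```

>>> servo_tool:
  increments:
    - {"dx": 0.3,"dy": 0,"dz": 0,"spin": 0,"gripper": 8.8}
    - {"dx": 0.6,"dy": 0,"dz": 0,"spin": 0,"gripper": 8.8}
    - {"dx": 0.8,"dy": 0,"dz": 0,"spin": 0,"gripper": 8.8}

```text
time_s: 3.4
tcp_pos: [0.5436, -0.1596, 0.0326]
orientation: [-3.122, -0.352, 0.001]
wrist_force: [-3.2, -1.0, 2.9]
grip_width: 0.0878
grip_force: 1.9
```

Run:
```python
from h import *
st(); p,d=optics.snapshot("top"); r=stone(p,d); print(r, r and tob(r[0])); cv2.imwrite("pics/t1.png",cv2.resize(p[150:285,150:350,::-1],None,fx=4,fy=4))
```

```text
3.4 board xy [   2.4 -128.7] z 0.032569565350626814 yaw 12.86 F [-3.2 -1.   2.9] 0.08778745813934857
(array([576.7, -92.5]), array([31.9, 45.9]), np.float32(104.4)) [ 49.7 -70.7]
```

View pics/t1.png

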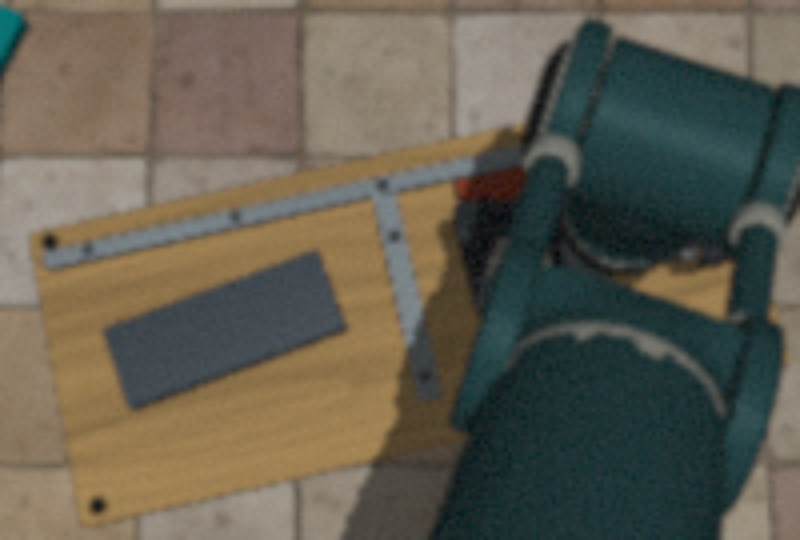

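The stone's inner end shows at (490,185), nearly at the rail. I push a little more until the force rises.

>>> servo_tool:
  increments:
    - {"dx": 0.2,"dy": 0,"dz": 0,"spin": 0,"gripper": 8.8}
    - {"dx": 0.4,"dy": 0,"dz": 0,"spin": 0,"gripper": 8.8}
    - {"dx": 0.4,"dy": 0,"dz": 0,"spin": 0,"gripper": 8.8}

```text
time_s: 3.8
tcp_pos: [0.5473, -0.1588, 0.0325]
orientation: [-3.122, -0.351, 0.001]
wrist_force: [-3.2, 0.1, 2.1]
grip_width: 0.0882
grip_force: 1.9
```

```bash
python3 -c "from h import *;st()"
```

```text
3.8 board xy [   6.2 -128.7] z 0.032542297570059664 yaw 12.84 F [-3.2  0.1  2.1] 0.08819442518557516
```

>>> servo_tool:
  increments:
    - {"dx": 0.2,"dy": 0,"dz": 0,"spin": 0,"gripper": 8.8}
    - {"dx": 0.3,"dy": 0,"dz": 0,"spin": 0,"gripper": 8.8}
    - {"dx": 0.3,"dy": 0,"dz": 0,"spin": 0,"gripper": 8.8}

```text
time_s: 4.1
tcp_pos: [0.5474, -0.1587, 0.0325]
orientation: [-3.121, -0.352, 0.01]
wrist_force: [-13.3, -1.9, 9.2]
grip_width: 0.0882
grip_force: 6.7
```

```bash
python3 -c "from h import *;st()"
```

```text
4.1 board xy [   6.3 -128.7] z 0.03253322830093436 yaw 12.86 F [-13.3  -1.9   9.2] 0.08823220175668714
```

Contact with the rail: 13 N and no further motion. I back off, lift, go to the outer end and look.

>>> servo_tool:
  increments:
    - {"dx": -2,"dy": 0,"dz": 0,"spin": 0,"gripper": 8.8}
    - {"dx": -3,"dy": 0,"dz": -3,"spin": 0,"gripper": 0}
    - {"dx": -3,"dy": 3,"dz": -6,"spin": 0,"gripper": 0}
    - {"dx": -3,"dy": 7,"dz": -8,"spin": 0,"gripper": 0}
    - {"dx": -2,"dy": 11,"dz": -8,"spin": 0,"gripper": 0}

```text
time_s: 4.6
tcp_pos: [0.5587, -0.2723, 0.1176]
orientation: [3.117, 0.352, 0.013]
wrist_force: [0.0, -0.4, 0.0]
grip_width: 0.0581
grip_force: 0.0
```

>>> servo_tool:
  increments:
    - {"dx": 0,"dy": 5,"dz": 0,"spin": 0,"gripper": 0}
    - {"dx": 0,"dy": 10,"dz": 0,"spin": 0,"gripper": 0}
    - {"dx": 0,"dy": 12,"dz": 0,"spin": 0,"gripper": 0}

```text
time_s: 4.9
tcp_pos: [0.5842, -0.3918, 0.1136]
orientation: [3.118, 0.348, 0.007]
wrist_force: [-0.6, 0.9, 0.5]
grip_width: 0.0342
grip_force: 0.0
```

Run:
```python
from h import *
st(); p,d=optics.snapshot("top"); r=stone(p,d); print(r, r and tob(r[0])); cv2.imwrite("pics/t2.png",cv2.resize(p[150:285,150:350,::-1],None,fx=4,fy=4))
```

```text
4.9 board xy [  -9.8 -364.1] z 0.11362152364034951 yaw 12.72 F [-0.6  0.9  0.5] 0.034158439359675316
(array([ 580.7, -145.5]), array([ 56.3, 148.6]), np.float32(102.9)) [  41.7 -123.2]
```

View pics/t2.png

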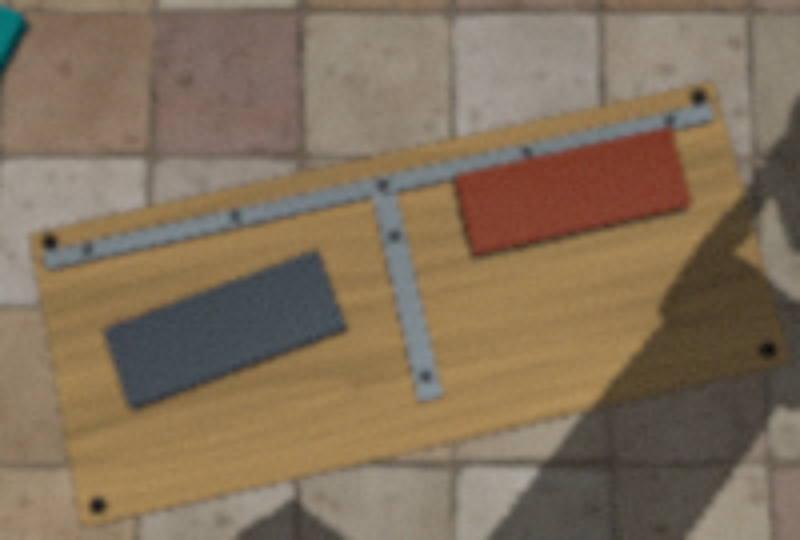

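The red stone is flush with the rail at (42, -123) in the board frame, and the grey one has not moved. Next, the outer-end push of about 40 mm.

>>> servo_tool:
  increments:
    - {"dx": 2,"dy": -4,"dz": 0,"spin": 0,"gripper": 0}
    - {"dx": 4,"dy": -8,"dz": 0,"spin": 0,"gripper": 0}
    - {"dx": 5.4,"dy": -12.6,"dz": 0,"spin": 0,"gripper": 0}
    - {"dx": 5.4,"dy": -12.6,"dz": 4,"spin": 0,"gripper": 0}
    - {"dx": 5.4,"dy": -12.6,"dz": 7,"spin": 0,"gripper": 0}

```text
time_s: 5.5
tcp_pos: [0.6078, -0.2488, 0.0428]
orientation: [3.121, 0.357, 0.004]
wrist_force: [0.3, -0.8, 0.0]
grip_width: 0.0005
grip_force: 0.0
```

```bash
python3 -c "from h import *;st()"
```

```text
5.5 board xy [  45.1 -229.9] z 0.04281305505682617 yaw 13.07 F [ 0.3 -0.8  0. ] 0.0005066964860593532
```

>>> servo_tool:
  increments:
    - {"dx": 0,"dy": 0,"dz": 1.1,"spin": 0,"gripper": 0}
    - {"dx": 0,"dy": -0.8,"dz": 1.1,"spin": 0,"gripper": 0}
    - {"dx": 0,"dy": -1.6,"dz": 1.1,"spin": 0,"gripper": 0}
    - {"dx": 0,"dy": -2.4,"dz": 1.1,"spin": 0,"gripper": 0}
    - {"dx": 0,"dy": -3.2,"dz": 1.1,"spin": 0,"gripper": 0}

```text
time_s: 6.0
tcp_pos: [0.6009, -0.2212, 0.0337]
orientation: [3.12, 0.351, 0.005]
wrist_force: [0.5, -2.4, 1.0]
grip_width: 0.0004
grip_force: 1.4
```

>>> servo_tool:
  increments:
    - {"dx": 0,"dy": -0.6,"dz": 0,"spin": 0,"gripper": 0}
    - {"dx": 0,"dy": -1.2,"dz": 0,"spin": 0,"gripper": 0}
    - {"dx": 0,"dy": -1.7,"dz": 0,"spin": 0,"gripper": 0}
    - {"dx": 0,"dy": -2,"dz": 0,"spin": 0,"gripper": 0}
    - {"dx": 0,"dy": -2,"dz": 0,"spin": 0,"gripper": 0}

```text
time_s: 6.5
tcp_pos: [0.5956, -0.2011, 0.0321]
orientation: [3.122, 0.352, 0.002]
wrist_force: [1.9, -3.1, 2.3]
grip_width: 0.0009
grip_force: 1.7
```

```bash
python3 -c "from h import *;st()"
```

```text
6.5 board xy [  43.9 -180.7] z 0.03212481628131043 yaw 12.86 F [ 1.9 -3.1  2.3] 0.0008873945632401261
```

>>> servo_tool:
  increments:
    - {"dx": 0,"dy": -0.2,"dz": 0,"spin": 0,"gripper": 0}
    - {"dx": 0,"dy": -0.4,"dz": 0,"spin": 0,"gripper": 0}
    - {"dx": 0,"dy": -0.5,"dz": 0,"spin": 0,"gripper": 0}
    - {"dx": 0,"dy": -0.5,"dz": 0,"spin": 0,"gripper": 0}

```text
time_s: 6.9
tcp_pos: [0.5939, -0.1963, 0.0316]
orientation: [-3.122, -0.352, 0.0]
wrist_force: [1.0, -3.6, 4.2]
grip_width: 0.0008
grip_force: 2.2
```

```bash
python3 -c "from h import *;st()"
```

```text
6.9 board xy [  43.3 -175.7] z 0.031567970916655475 yaw 12.86 F [ 1.  -3.6  4.2] 0.0007918212159907562
```

>>> servo_tool:
  increments:
    - {"dx": 0,"dy": -0.2,"dz": 0,"spin": 0,"gripper": 0}
    - {"dx": 0,"dy": -0.3,"dz": 0,"spin": 0,"gripper": 0}
    - {"dx": 0,"dy": -0.3,"dz": 0,"spin": 0,"gripper": 0}

```text
time_s: 7.2
tcp_pos: [0.5933, -0.1936, 0.0316]
orientation: [3.121, 0.352, -0.0]
wrist_force: [2.2, -4.9, 3.3]
grip_width: 0.0005
grip_force: 2.8
```

```bash
python3 -c "from h import *;st()"
```

```text
7.2 board xy [  43.3 -172.9] z 0.031572782177338436 yaw 12.87 F [ 2.2 -4.9  3.3] 0.0004538153181644115
```

>>> servo_tool:
  increments:
    - {"dx": 0,"dy": -0.2,"dz": 0,"spin": 0,"gripper": 0}
    - {"dx": 0,"dy": -0.4,"dz": 0,"spin": 0,"gripper": 0}
    - {"dx": 0,"dy": -0.4,"dz": 0,"spin": 0,"gripper": 0}

```text
time_s: 7.5
tcp_pos: [0.5941, -0.1931, 0.0323]
orientation: [3.115, 0.353, 0.005]
wrist_force: [4.6, -15.1, -1.6]
grip_width: 0.0003
grip_force: 8.0
```

Run:
```python
from h import *
st()
```

```text
7.5 board xy [  44.2 -172.6] z 0.032269652506800486 yaw 12.93 F [  4.6 -15.1  -1.6] 0.00031138918700214003
```

The stone is against the stop (15 N, no more motion). I retreat and check.

>>> servo_tool:
  increments:
    - {"dx": 0,"dy": 2,"dz": 0,"spin": 0,"gripper": 0}
    - {"dx": 0,"dy": 4,"dz": -2,"spin": 0,"gripper": 0}
    - {"dx": -1,"dy": 8,"dz": -6,"spin": 0,"gripper": 0}
    - {"dx": -4,"dy": 12,"dz": -9,"spin": 0,"gripper": 0}
    - {"dx": -7,"dy": 16,"dz": -11,"spin": 0,"gripper": 0}

```text
time_s: 8.0
tcp_pos: [0.5664, -0.3452, 0.1344]
orientation: [-3.119, -0.354, 0.001]
wrist_force: [0.9, -1.3, -0.9]
grip_width: 0.0006
grip_force: 0.0
```

Run:
```python
from h import *
st(); p,d=optics.snapshot("top"); r=stone(p,d); print(r, r and tob(r[0])); cv2.imwrite("pics/t3.png",cv2.resize(p[150:285,150:350,::-1],None,fx=4,fy=4))
```

```text
8.0 board xy [ -16.8 -314.6] z 0.13436228816053197 yaw 12.94 F [ 0.9 -1.3 -0.9] 0.0005893082869395842
(array([ 571.1, -105.1]), array([ 56.4, 146.6]), np.float32(102.8)) [ 41.4 -81.7]
```

View pics/t3.png

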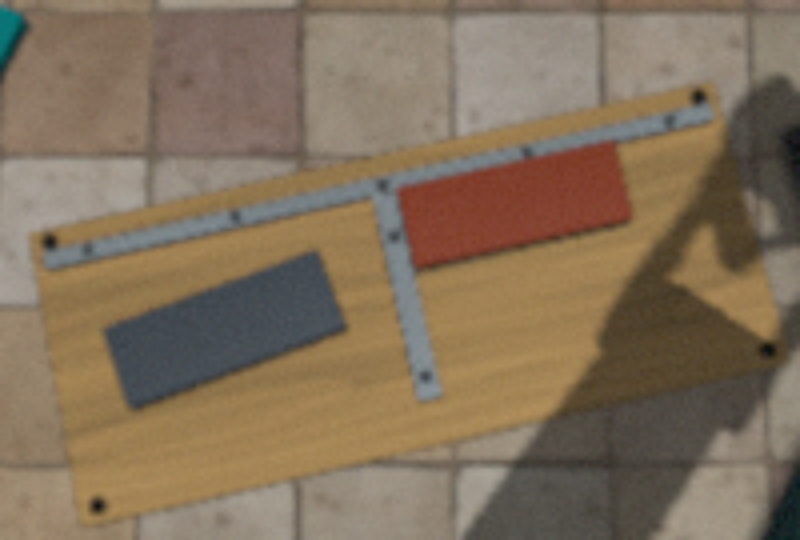

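The red stone sits in the corner of rail (510,165) and stop (405,220), at board (41.4, -81.7) mm. The grey stone has not moved and the arm is clear.

```bash
python3 -c "from cell import hand_in;print(hand_in())"
```

```text
the job is handed in; nothing more can be done
None
```

Job handed in: the red-brown stone lies flush against the far rail and the middle stop, measured about 1 mm from home on each board axis, the grey stone shows no movement in the top view, and the arm is clear of everything.

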